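Vent the polishing head and hold its arm raised off the ball

ROBOT

A 6-joint arm with a two-finger parallel gripper is mounted at the origin on a cart in front of the work surface, level with it; the furniture and walls round the work are solid. World frame = base frame: x ahead of the robot, y to its left, z up, the work surface at z = 0. Lengths are in mm, angles in rad, forces in N, time in s.
With the tool pointing down it reaches from about 400 to 825 mm from the base axis. Payload 7 kg.
Tool frame: the origin (TCP) lies at the very end of the fingers, on their centre line; the grasp point (between the pads) lies 19 mm behind it; z points along the fingers, y is the direction in which the jaws open and shut (so a half turn about z gives the same grasp; the last joint's range is limited). The gripper opens to 88 mm and grips with 3 to 60 N. Pads are 19 mm wide; open, the fingers measure 130 mm over their backs; the gripper's body (78 mm by 193 mm) begins 47 mm behind the grasp point.
Start: joints at [-0.826, 0.359, 0.012, 0, -1.224, -0.288], TCP at [297.699, -605.781, 226.561] pointing down, gripper open.
Joint ranges: [-3.07, 3.07], [-1.43, 2.12], [-1.02, 1.25], [-3.03, 1.67], [-3.05, -0], [-3.03, 3.03]. Speed limits (rad/s): [2.39, 2.39, 3.01, 3.14, 3.14, 3.14].

INTERFACE

Orientations are given as a unit quaternion [x, y, z, w].
In Python, from plant import bot gives the robot as it stands. Calls block until the motion is done:
- bot.move_ptp(position, orientation): joint-space move of the TCP to a pose.
- bot.line_to(position, velocity=150, ori=None): straight line of the TCP; ori=None keeps the orientation; velocity is the mean speed in mm/s.
- bot.move_joints(angles): joint-space move.
- bot.move_gripper(opening, force=None): finger opening in mm; force is the grip in N (None keeps the last); returns when the fingers have stopped.
- bot.pause(seconds).
- bot.solve_ik(position, orientation): joint angles nearest the present ones, or None.
- bot.read_state(): the state.
- bot.camera(name): name is "side" or "top" or "wrist"; returns the picture (480x640x3 uint8, red, green, blue); there is no depth.
- bot.get_calibration(name): a dict with "fx", "fy", "cx", "cy" (pixels), "view" (4x4, takes a point from world to camera coordinates); the wrist camera has in their place "T_tool_cam" (4x4, takes a point from camera to tool coordinates, whose origin is the TCP and whose axes are the flange's). Camera axes: x right, y up, looking along -z (the intrinsics and any distortion apply to the point x, -y, -z); pixel columns grow to the right and rows downward; lengths in mm; the calibration is good to about 2 mm. A picture is of the moment at which its call begins: read the wrist's pose just before it. get_calibration takes no time and is no camera call.
A pose or a line that the arm cannot do raises bot.Unreachable and nothing moves.
- bot.close_job(): hands the job in, once; it reports no verdict.
The state is a dict: "t": time; "joint_pos": joint angles; "qvel": joint speeds; "tau": joint torques, N m; "tcp_pos": TCP position; "eef_rot": TCP orientation; "contact_force": force on the tool from outside, world axes, zero at the start; "moment": the same for the moment, N m; "width": finger opening in mm.
Only numpy, scipy, OpenCV 4.12 (cv2) and the standard library are available. Lean on these libraries where they do the work, as an engineer would, in place of code of your own. Each camera call takes 0.05 s, during which the arm holds its last target.

TASK

Get the polishing stand ready for a change of specimen holder. First vent the head: turn the red spring-return knob on the white valve box clockwise as far as its stop, then let go so that it springs back. Then pull the orange latch handle sideways out of the arm against its spring, lift the arm by it until the socket is about 6 cm above where it sat on the ball (arm some 20 degrees up), and finish while still holding it there, steady; do not disturb the beaker, jar and specimen mount standing around.

Things in the scene. Friction and masses are not known exactly. Their poses are not given: they have to be found in the camera images.
- vent_box: white valve box with a grey top panel, 70 x 80 x 36 mm, fixed to the worktop; origin at the centre of its underside, z up. The knob's axis is its z axis.
- knob_grip (a point): grip point of the knob, on its axis, 67 mm above the worktop. The knob is a red upright bar, 40 mm long, 12 mm thick, 32 mm tall (its underside 44 mm and its top 76 mm above the worktop) on a black disc 42 mm across. The bar lies along this point's x axis; the point turns with the knob.
- vent_knob (a joint): angle of the knob, rad: 0 at home (bar along the valve box's x axis), grows clockwise seen from above to the stop at 1.2. A spring of about 0.02 N m at home and 0.09 N m at the stop turns it back when let go.
- stand: polishing stand fixed to the worktop: grey base plate 300 x 160 x 18 mm, on it a white six-place specimen holder (top 40 mm above the worktop, hub 57 mm) and the ball. Origin on the worktop straight under the ball; x points along the arm from ball to hinge, y to the latch handle's side, z up. The plate spans x -85 to +215 mm, y -80 to +80 mm.
- head_arm (a joint): angle of the arm, rad: 0 down on the ball, grows as the socket end rises, stop at 0.9. Its hinge is parallel to the stand's y, 170 mm from the ball axis along the stand's x, 86 mm above the worktop, between cheeks 104 mm high. Aluminium arm, 32 mm wide, with a dark steel socket 48 mm across. With the latch in, it can rise no more than about 0.02. About 0.5 kg; falls back when let go.
- latch (a joint): how far the latch is pulled out, m: 0 locked, 0.014 at its stop; it moves along the stand's +y. The arm is free beyond about 0.009. Its spring pushes back with about 4 N at 0 and 9 N at the stop.
- latch_grip (a point): grip point of the orange latch handle, an upright plate 12 mm thick (stand's y), 26 mm wide (along the arm), 56 to 112 mm above the worktop; the point is central, 18.5 mm below its top, 62 mm to the +y side of the ball axis when locked. 32 mm free between it and the socket; the bolt's guide there is 72 mm high. Moves with latch and arm; its y axis is the pull direction.
- socket (a point): top centre of the socket, 100 mm above the worktop with the arm down; it moves with the arm.
- beaker: loose clear beaker, 65 mm across, 90 mm high, a bystander; origin at the centre of its underside
- mount: loose beige mounted specimen, 34 mm across, 16 mm high, a bystander; origin at the centre of its underside
- jar: loose clear jar with a yellow lid, 74 mm across, 82 mm high, a bystander; origin at the centre of its underside
- ball (a point): centre of the steel ball, 32 mm across, on a stud on the specimen holder's hub; 76 mm above the worktop, fixed to the stand

How it is judged:
By the outcome, as a careful person would: the job done as asked, in the order asked, and still so for the second after the job is handed in, while the arm keeps its last pose, push and grip.
It also fails if it takes over 48 s, if anything falls off the work surface, if the arm or the gripper's body presses on something with over 40 N, if the wrist force passes 120 N, or if a joint passes its speed limit or range.

## Working session

There is one attempt and no reset: what is moved stays moved. The work goes in short steps, each a Python script; the robot and the scene stay as the last script left them, time stands still between calls to the robot, and variables do not carry over. Pictures are saved under pics/ and viewed, and the job is handed in when it is done.

```bash
ls; mkdir -p pics; python3 - <<'E'
from plant import bot
import cv2,numpy as np
np.set_printoptions(precision=4,suppress=True)
for n in ("side","top","wrist"):
    im=bot.camera(n); cv2.imwrite(f"pics/a_{n}.png",im[:,:,::-1]); print(n,bot.get_calibration(n))
print(bot.read_state())
E
```

```text
pics
side {'fx': 482.727441811659, 'fy': 482.727441811659, 'cx': 321.63517401142684, 'cy': 242.98017200851683, 'view': array([[  -0.8361,   -0.5483,    0.0188,  440.8603],
       [   0.3037,   -0.434 ,    0.8482, -275.6524],
       [  -0.4569,    0.7148,    0.5294, -823.984 ],
       [   0.    ,    0.    ,    0.    ,    1.    ]])}
top {'fx': 560.2151678530321, 'fy': 560.2151678530321, 'cx': 319.3145855338144, 'cy': 244.37373419617597, 'view': array([[   -0.0188,    -0.9998,    -0.0012,   -42.7905],
       [    0.9922,    -0.0188,     0.1231,  -543.6319],
       [   -0.1231,     0.0011,     0.9924, -1644.9781],
       [    0.    ,     0.    ,     0.    ,     1.    ]])}
wrist {'fx': 344.4231722080386, 'fy': 344.4231722080386, 'cx': 318.70770676751005, 'cy': 232.99397555025652, 'T_tool_cam': array([[  -0.0004,    0.9671,    0.2546,   68.7824],
       [   1.    ,    0.0001,    0.001 ,   -0.9193],
       [   0.0009,    0.2546,   -0.9671, -158.6432],
       [   0.    ,    0.    ,    0.    ,    1.    ]])}
{'t': 0.15, 'joint_pos': array([-0.8259,  0.3592,  0.0112, -0.0002, -1.2241, -0.2881]), 'qvel': array([-0.0008, -0.0013,  0.0028,  0.0018, -0.0007, -0.0004]), 'tau': array([  0.0012, -58.3275,  29.3291,   7.0012,   0.0088,  -0.0001]), 'tcp_pos': array([ 297.5138, -605.466 ,  225.8301]), 'eef_rot': array([-0.2264,  0.974 ,  0.0006, -0.0002]), 'contact_force': array([-0.0834, -0.3797, -0.2248]), 'moment': array([-0.0029,  0.012 ,  0.0287]), 'width': 87.52350879395854}
```

View pics/a_side.png

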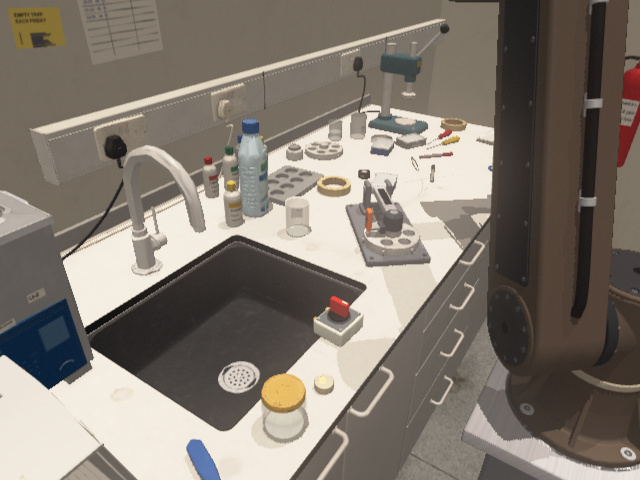

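View pics/a_top.png

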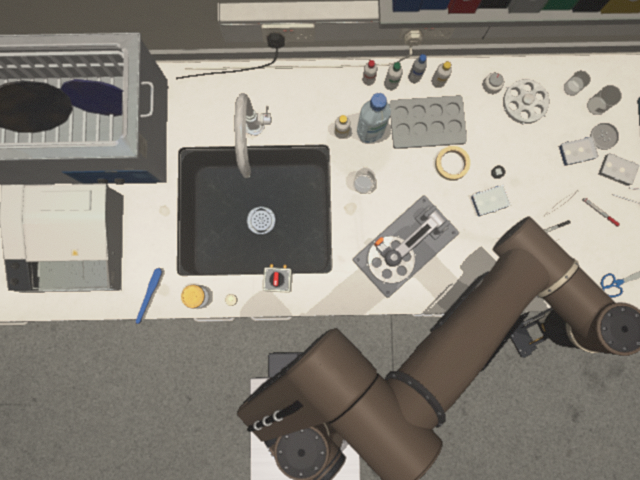

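View pics/a_wrist.png

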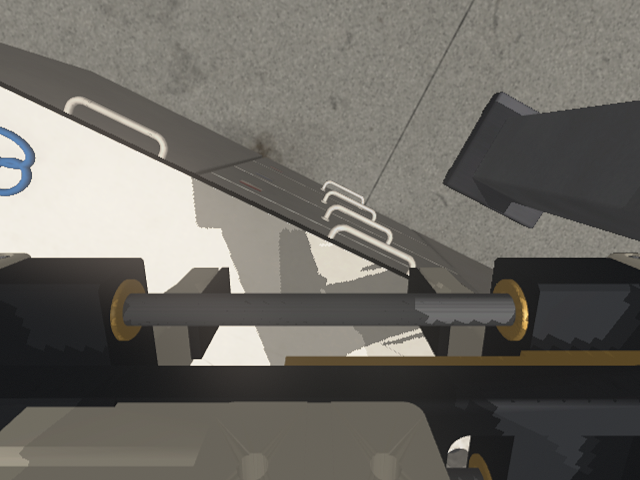

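The top view shows the stand near (405,245), the valve box at (278,279), the jar at (194,296), the mount at (231,299) and the beaker at (364,181). I'll enlarge the key parts.

```bash
python3 - <<'E'
import cv2
t=cv2.imread("pics/a_top.png"); s=cv2.imread("pics/a_side.png")
def c(im,x,y,w,h,k,n): cv2.imwrite(f"pics/{n}.png",cv2.resize(im[y:y+h,x:x+w],None,fx=k,fy=k,interpolation=cv2.INTER_CUBIC))
c(t,345,185,120,120,5,"b_stand"); c(t,250,255,60,50,10,"b_box")
c(s,330,160,110,110,5,"b_sstand"); c(s,300,285,80,60,8,"b_sbox")
E
```

```text
(no output)
```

View pics/b_stand.png

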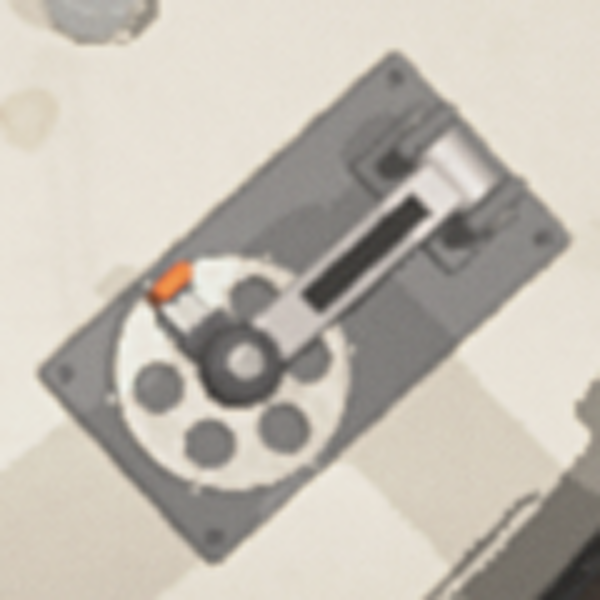

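View pics/b_box.png

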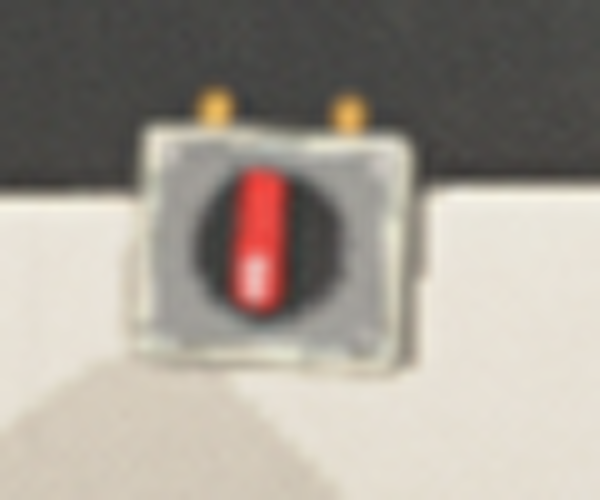

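View pics/b_sstand.png

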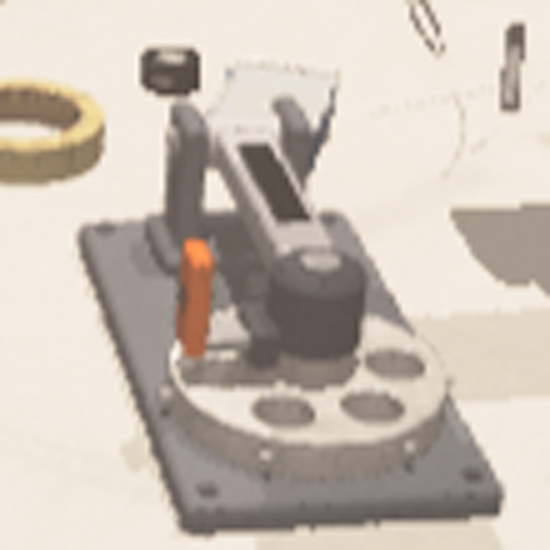

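View pics/b_sbox.png

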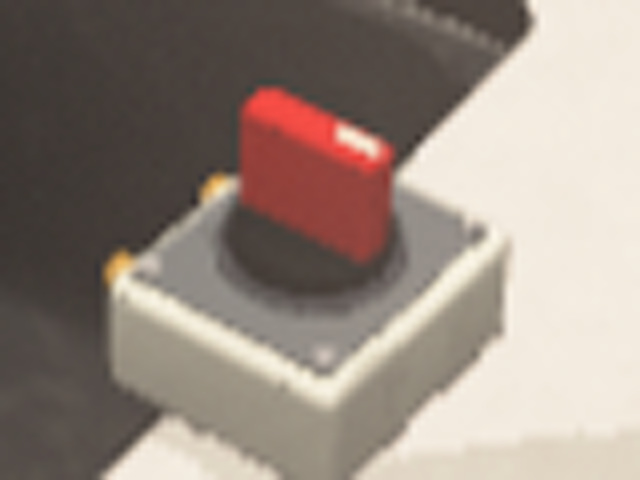

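```bash
cat >h.py <<'E'
import numpy as np
from scipy.optimize import least_squares
from plant import bot
np.set_printoptions(precision=4,suppress=True)
def proj(cal,P):
    P=np.atleast_2d(P); V=np.array(cal["view"]); c=P@V[:3,:3].T+V[:3,3]
    return np.c_[cal["cx"]+cal["fx"]*c[:,0]/-c[:,2], cal["cy"]-cal["fy"]*c[:,1]/-c[:,2]]
def rz(a): return np.array([[np.cos(a),-np.sin(a),0],[np.sin(a),np.cos(a),0],[0,0,1]])
def fit(obs,x0,loss='soft_l1'):
    """obs list of (cam,local pt,pixel); pose x,y,yaw on z=0"""
    cals={k:bot.get_calibration(k) for k in ("side","top")}
    def f(p):
        return np.concatenate([(proj(cals[c],rz(p[2])@np.array(l,float)+[p[0],p[1],0])[0]-u) for c,l,u in obs])
    r=least_squares(f,x0,loss=loss); return r.x,f(r.x).reshape(-1,2)
E
python3 - <<'E'
from h import *
for k in ("side","top"):
    V=np.array(bot.get_calibration(k)["view"]); print(k,"cam pos",-V[:3,:3].T@V[:3,3])
T=lambda x,y:np.array([345+x/5-.4,185+y/5-.4]); S=lambda x,y:np.array([330+x/5-.4,160+y/5-.4])
obs=[("top",(215,80,18),T(397,52)),("top",(215,-80,18),T(570,240)),("top",(-85,-80,18),T(215,562)),("top",(-85,80,18),T(40,372)),
("side",(-85,80,18),S(182,516)),("side",(-85,-80,18),S(500,488)),("side",(215,80,18),S(82,228)),
("top",(0,0,100),T(245,360)),("side",(0,0,100),S(322,262)),("top",(0,62,112),T(177,275)),("side",(0,62,112),S(198,243))]
for sel in ("both","top","side"):
    o=[a for a in obs if sel in ("both",a[0])]
    p,r=fit(o,[500,-200,-0.8]); print(sel,p);print(r)
T=lambda x,y:np.array([250+x/10-.45,255+y/10-.45]); S=lambda x,y:np.array([300+x/8-.44,285+y/8-.44])
c={k:bot.get_calibration(k) for k in ("side","top")}
# box top corners world at z=36, triangulate freely per camera
def back(cal,u,z):
    V=np.array(cal["view"]);R=V[:3,:3];C=-R.T@V[:3,3]
    d=R.T@np.array([(u[0]-cal["cx"])/cal["fx"],-(u[1]-cal["cy"])/cal["fy"],-1]); return C+d*(z-C[2])/d[2]
for nm,cam,u in [("TL","top",T(148,128)),("TR","top",T(412,135)),("BR","top",T(395,365)),("BL","top",T(137,355)),
 ("near","side",S(325,405)),("left","side",S(113,283)),("right","side",S(508,238))]: print(nm,back(c[cam],u,36))
for nm,cam,u in [("barT","top",T(264,170)),("barB","top",T(256,290)),("barfar","side",S(257,92)),("barnear","side",S(378,158))]: print(nm,back(c[cam],u,76))
print("jar",back(c["top"],(194,296),82),"mount",back(c["top"],(231,299.5),16),"beaker",back(c["top"],(364,181),45))
E
```

```text
side cam pos [ 75.7984 711.0917 661.7362]
top cam pos [ 336.0806  -51.1334 1699.3395]
both [ 493.8624 -266.2523   -0.8643]
[[ 0.5912 -1.1775]
 [ 1.9268 -0.0275]
 [-0.1596  1.508 ]
 [-0.9676 -0.3784]
 [-0.0186 -1.4598]
 [ 1.2472  0.4922]
 [-0.9749 -1.6348]
 [ 0.3243  0.4264]
 [-0.8613  0.6011]
 [-0.1881  0.8462]
 [-0.4401  1.1571]]
top [ 494.514  -265.8463   -0.8621]
[[ 0.3014 -1.4603]
 [ 1.7169 -0.3919]
 [-0.2167  1.2994]
 [-1.1097 -0.5059]
 [ 0.1748  0.2031]
 [-0.3729  0.6544]]
side [ 493.566  -267.3107   -7.1553]
[[-0.0183 -1.7556]
 [ 1.348   0.4877]
 [-0.1691 -1.865 ]
 [-0.5621  0.4668]
 [-0.1649  0.9305]]
TL [476.6143 111.8488  36.    ]
TR [473.0384  33.2897  36.    ]
BR [404.8602  39.1802  36.    ]
BL [409.2568 115.5619  36.    ]
near [408.1039 119.4961  36.    ]
left [473.202  111.9954  36.    ]
right [401.8423  42.5904  36.    ]
barT [460.3743  74.3424  76.    ]
barB [425.6201  76.9817  76.    ]
barfar [458.0872  72.4038  76.    ]
barnear [420.8319  77.3783  76.    ]
jar [393.916  310.2837  82.    ] mount [383.7516 214.2321  16.    ] beaker [ 731.4272 -191.4947   45.    ]
```

```bash
cat >>h.py <<'E'
from scipy.spatial.transform import Rotation as Ro
KN=np.array([441,75.2]); KY=-0.055
ST=np.array([494.,-266.]); SY=-0.863
def down(a): return (Ro.from_euler('z',a)*Ro.from_euler('x',np.pi))
def st2w(p): return rz(SY)@np.array(p,float)+[ST[0],ST[1],0]
def latch_pose(pull,ang,flip,zg=95.,x=0):
    """TCP pose, grasp at zg on handle"""
    h=np.array([170,0,86.]); p=np.array([x,62+pull,zg-19.])-h
    R=Ro.from_rotvec([0,ang,0])  # socket end (-x) rises for +ang about +y
    pos=st2w(h+R.apply(p)); ori=Ro.from_euler('z',SY)*R*Ro.from_euler('z',np.pi*flip)*Ro.from_euler('x',np.pi)
    return pos,ori.as_quat()
E
python3 - <<'E'
from h import *
for f in (0,1):
    print("knob flip",f)
    for d in (0,-.6,-1.2):
        print(bot.solve_ik([*KN,49.],down(KY+d+np.pi*f).as_quat()))
    print("latch flip",f)
    for a in (0,.2,.37):
        p,o=latch_pose(12,a,f); print(p,bot.solve_ik(p,o))
E
```

```text
knob flip 0
[ 0.612   0.1922 -0.7048  0.     -0.6738  0.9038]
[ 0.612   0.1922 -0.7048  0.     -0.6738  0.3038]
[ 0.612   0.1922 -0.7048  0.     -0.6738 -0.2962]
latch flip 0
[ 550.2249 -217.8881   76.    ] [-0.047   0.3617 -0.3634  0.     -0.8458  0.7548]
[ 551.1365 -218.9533  109.9731] [-0.1396  0.4307 -0.1177 -0.1429 -1.1769  0.9126]
[ 555.3535 -223.8815  138.1513] [-0.2089  0.5123  0.0808 -0.2237 -1.4412  0.9796]
knob flip 1
[ 0.612   0.1922 -0.7048 -0.     -0.6738 -2.2378]
[ 0.612   0.1922 -0.7048 -0.     -0.6738 -2.8378]
[ 0.612   0.1922 -0.7048  0.     -0.6738  2.8454]
latch flip 1
[ 550.2249 -217.8881   76.    ] [-0.047   0.3617 -0.3634 -0.     -0.8458 -2.3868]
[ 551.1365 -218.9533  109.9731] [-0.1396  0.4307 -0.1177 -0.1429 -1.1769 -2.229 ]
[ 555.3535 -223.8815  138.1513] [-0.2089  0.5123  0.0808 -0.2237 -1.4412 -2.162 ]
```

```bash
python3 - <<'E'
from h import *
import cv2
bot.move_ptp([*KN,150.],down(KY).as_quat())
s=bot.read_state(); print(s)
im=bot.camera("wrist"); cv2.imwrite("pics/c_w.png",im[:,:,::-1])
im=bot.camera("top"); cv2.imwrite("pics/c_t.png",im[:,:,::-1])
import json; json.dump({"p":s["tcp_pos"].tolist(),"q":s["eef_rot"].tolist()},open("c.json","w"))
E
```

```text
{'t': 2.6333, 'joint_pos': array([ 0.6109,  0.0477, -0.5784,  0.0001, -0.9447,  0.9036]), 'qvel': array([-0.0021,  0.0005, -0.0001,  0.0007,  0.0002,  0.0015]), 'tau': array([  0.2327, -29.3822,  25.3156,   5.9717,   0.0859,   0.0044]), 'tcp_pos': array([441.2605,  74.8315, 150.0469]), 'eef_rot': array([ 0.9996, -0.0281,  0.    ,  0.    ]), 'contact_force': array([-0.407 ,  0.5154,  0.4279]), 'moment': array([-0.1088,  0.0835,  0.0242]), 'width': 87.60027143670048}
```

View pics/c_w.png

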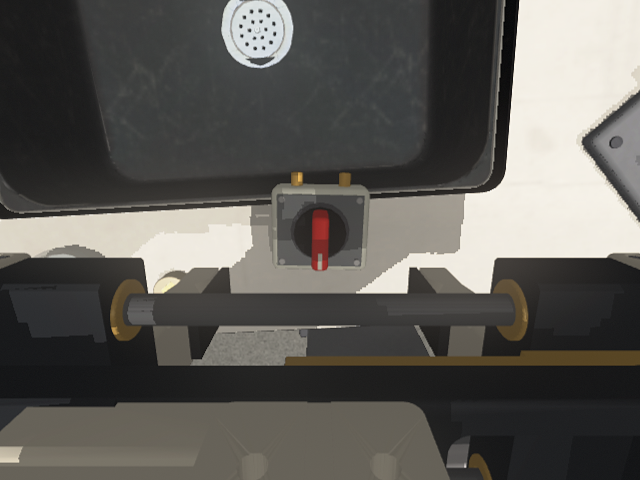

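View pics/c_t.png

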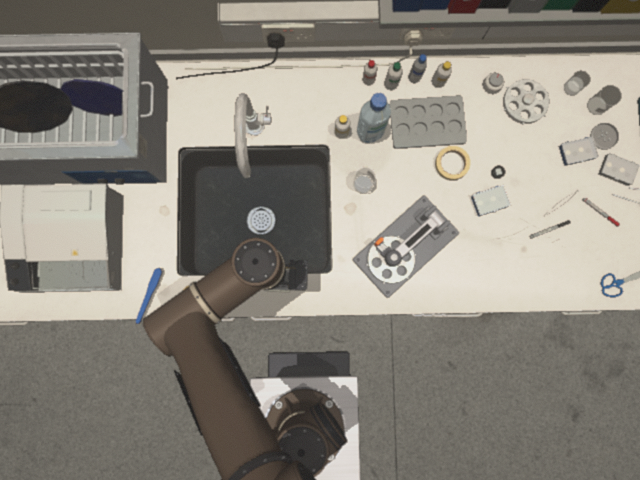

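The wrist view shows the knob bar running upright from (320,209) to (320,270), with the box corners near (273,185) and (369,185). I'll project those to the world frame.

```bash
cat >>h.py <<'E'
def wback(p,q,u,z):
    c=bot.get_calibration("wrist"); T=np.array(c["T_tool_cam"]); R=Ro.from_quat(q).as_matrix()
    d=R@T[:3,:3]@np.array([(u[0]-c["cx"])/c["fx"],-(u[1]-c["cy"])/c["fy"],-1]); C=np.array(p)+R@T[:3,3]
    return C+d*(z-C[2])/d[2]
E
python3 - <<'E'
from h import *
import cv2,json
im=cv2.imread("pics/c_w.png"); cv2.imwrite("pics/c_w2.png",cv2.resize(im[165:285,255:385],None,fx=5,fy=5,interpolation=cv2.INTER_CUBIC))
c=json.load(open("c.json"))
hsv=cv2.cvtColor(im,cv2.COLOR_BGR2HSV); m=((hsv[...,1]>150)&((hsv[...,0]<8)|(hsv[...,0]>172))&(hsv[...,2]>60)).astype(np.uint8)
ys,xs=np.nonzero(m); print(xs.min(),xs.max(),ys.min(),ys.max()); print([(y,xs[ys==y].min(),xs[ys==y].max()) for y in range(ys.min(),ys.max()+1,6)])
for u in [(320,209),(320.3,270)]: print(wback(c["p"],c["q"],u,76))
for u in [(273,185),(369,185),(369,269),(273,269)]: print(wback(c["p"],c["q"],u,36))
E
```

```text
312 328 210 269
[(210, np.int64(315), np.int64(324)), (216, np.int64(313), np.int64(327)), (222, np.int64(312), np.int64(328)), (228, np.int64(312), np.int64(328)), (234, np.int64(312), np.int64(328)), (240, np.int64(312), np.int64(327)), (246, np.int64(312), np.int64(327)), (252, np.int64(312), np.int64(327)), (258, np.int64(312), np.int64(327)), (264, np.int64(312), np.int64(327))]
[465.2765  71.3736  76.    ]
[420.8007  73.6334  76.    ]
[478.9957 107.5976  36.    ]
[474.701   31.9033  36.    ]
[404.1173  33.2737  36.    ]
[408.7151 113.9629  36.    ]
```

View pics/c_w2.png

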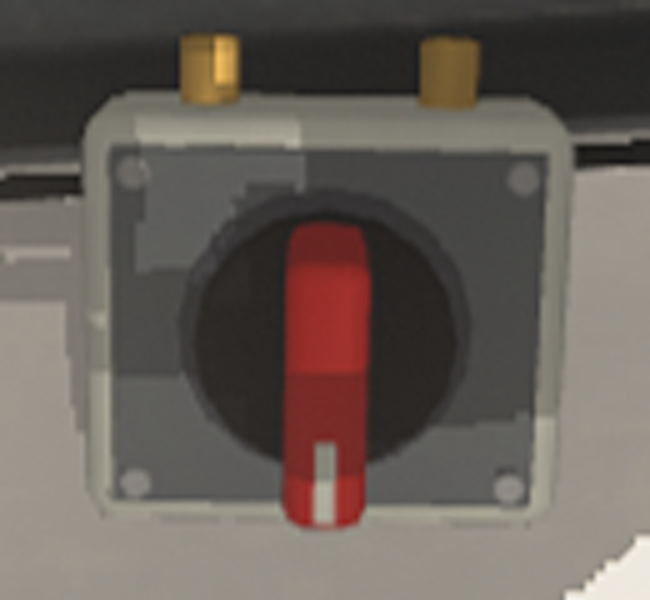

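The knob centre comes out at about (440, 74). Next I grip and turn it, watching the wrist moment.

```bash
cat >>h.py <<'E'
KN=np.array([440.3,74.2])
def rep(tag):
    s=bot.read_state(); print(tag,"t%.2f"%s["t"],"p",s["tcp_pos"],"F",s["contact_force"],"M",s["moment"],"w%.1f"%s["width"]); return s
E
python3 - <<'E'
from h import *
bot.line_to([*KN,49.5],200); rep("down")
bot.move_gripper(8,20); bot.pause(.1); rep("closed")
for d in (.3,.6,.9,1.1):
    bot.line_to([*KN,49.5],100,down(KY-d).as_quat()); rep(d)
E
```

```text
down t3.38 p [440.8139  74.2456  49.9583] F [ 0.571  -0.6387  0.2682] M [-0.0165  0.0689  0.0568] w87.7
closed t4.66 p [440.2847  74.1305  49.4739] F [ 0.2853 -0.84   -0.9126] M [-0.3288  0.0188 -0.1599] w11.4
0.3 t5.11 p [440.2087  73.9923  49.4573] F [ 1.9218 -1.6376 -1.1224] M [-0.914  -0.1485  0.0848] w12.0
0.6 t5.56 p [440.1123  73.8858  49.4514] F [ 0.9795 -4.2076  0.8883] M [-1.5723 -0.2647  0.0603] w11.9
0.9 t6.01 p [440.0093  73.7873  49.4611] F [-0.2663 -6.3263  1.1018] M [-1.95   -0.1626  0.0278] w12.0
1.1 t6.36 p [439.8963  73.7462  49.4492] F [ 0.4466 -4.5278  1.9362] M [-1.8738  0.0635  0.0699] w11.8
```

```bash
python3 - <<'E'
from h import *
for d in (1.17,1.2,1.23,1.26,1.29):
    bot.line_to([*KN,49.5],100,down(KY-d).as_quat()); bot.pause(.1); s=rep(d); print(Ro.from_quat(s["eef_rot"]).as_matrix()[:2,0],s["tau"][5])
    if abs(s["moment"][2])>.5: break
E
```

```text
1.17 t6.71 p [439.873   73.7228  49.4513] F [ 0.9083 -5.6795  1.7777] M [-1.8464  0.0974  0.1244] w12.0
[ 0.3447 -0.9387] -0.10411678813397884
1.2 t7.06 p [439.8367  73.7128  49.4436] F [-0.4391 -5.7348  2.2657] M [-1.8732  0.1729  0.0871] w12.0
[ 0.3165 -0.9486] -0.09682847885414958
1.23 t7.41 p [439.8367  73.7172  49.4496] F [-0.6679 -4.4265  1.8621] M [-1.9349  0.2004  0.1559] w11.5
[ 0.2876 -0.9577] -0.16828689258545637
1.26 t7.76 p [439.8183  73.8007  49.4412] F [-1.1065 -5.28    2.5076] M [-1.8914  0.5256  0.3971] w12.2
[ 0.2579 -0.9662] -0.42586030438542366
1.29 t8.11 p [439.818   73.8935  49.437 ] F [-2.1095 -4.8172  4.6595] M [-1.7075  0.9771  0.4734] w12.3
[ 0.2277 -0.9737] -0.5028956383466721
```

The resisting torque climbs from 0.1 to 0.5 N m, so the knob is at its stop. I release it and look.

```bash
python3 - <<'E'
from h import *
import cv2
bot.move_gripper(88); rep("open")
bot.line_to([*KN,150],250); rep("up")
im=bot.camera("wrist"); cv2.imwrite("pics/d_w.png",im[:,:,::-1])
E
```

```text
open t9.40 p [440.3154  74.1954  49.5014] F [-0.6679 -0.0812  0.408 ] M [ 0.0027  0.1272 -0.0316] w87.5
up t9.95 p [440.3809  74.3741 150.6549] F [ 0.1783  0.2802 -1.2393] M [-0.0201  0.1178  0.0018] w87.7
```

View pics/d_w.png

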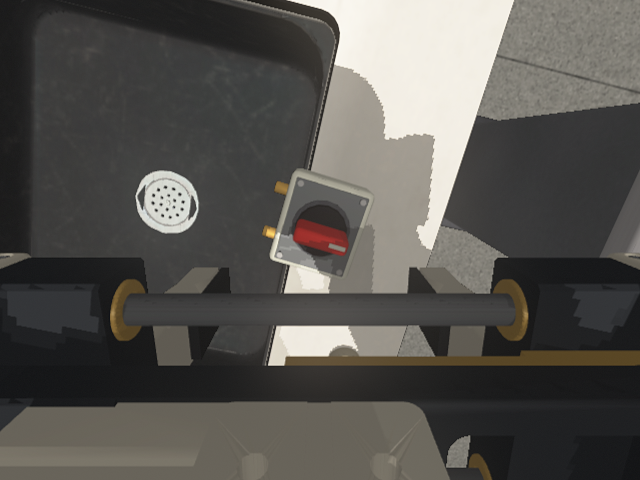

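The knob is back home: its bar, from (297,232) to (345,245), is parallel to the box's x edges. On to a hover above the latch.

```bash
python3 - <<'E'
from h import *
import cv2,json
p,o=latch_pose(0,0,0); p[2]=185
bot.move_ptp(p,o); bot.move_gripper(26); s=rep("hover")
im=bot.camera("wrist"); cv2.imwrite("pics/e_w.png",im[:,:,::-1])
json.dump({"p":s["tcp_pos"].tolist(),"q":s["eef_rot"].tolist()},open("e.json","w"))
E
```

```text
hover t12.33 p [ 541.0946 -225.7165  185.0004] F [0.4136 0.233  0.5618] M [-0.022   0.1834 -0.0276] w25.7
```

View pics/e_w.png

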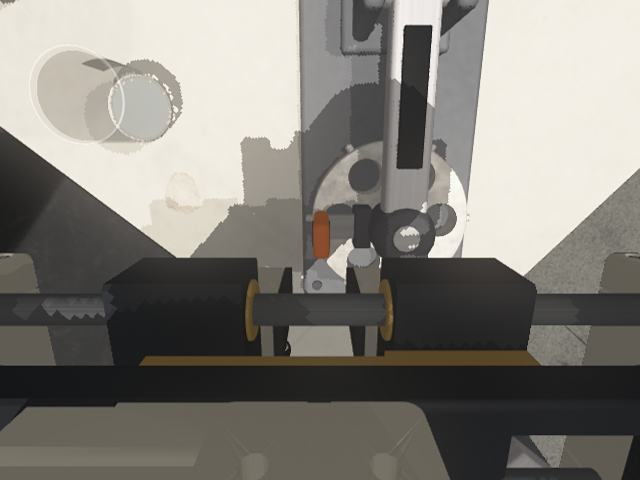

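```bash
python3 - <<'E'
from h import *
import cv2,json
im=cv2.imread("pics/e_w.png"); cv2.imwrite("pics/e_w2.png",cv2.resize(im[130:290,290:480],None,fx=4,fy=4,interpolation=cv2.INTER_CUBIC))
c=json.load(open("e.json"))
def S(u,z):
    w=wback(c["p"],c["q"],u,z); return rz(-SY)@(w-[*ST,0])
print("handle far/near",S((321,211),112),S((321.5,258),112))
print("socket",S((407,238),100))
print("arm far edges",S((391,20),100),S((437,20),100),"near",S((384,195),100),S((431,195),100))
print("plate L",S((301,50),18),S((302,280),18),"R",S((486,30),18),S((474,140),18))
E
```

```text
handle far/near [ 23.8452  59.6571 112.    ] [-10.034  59.26  112.   ]
socket [  1.3072  -3.6014 100.    ]
arm far edges [143.6892  15.6781 100.    ] [143.6807 -13.2712 100.    ] near [ 33.0415  14.8025 100.    ] [ 33.025  -18.6124 100.    ]
plate L [145.9156  76.3211  18.    ] [-65.6561  78.1611  18.    ] R [161.2283 -80.5174  18.    ] [ 71.3118 -80.6165  18.    ]
```

View pics/e_w2.png

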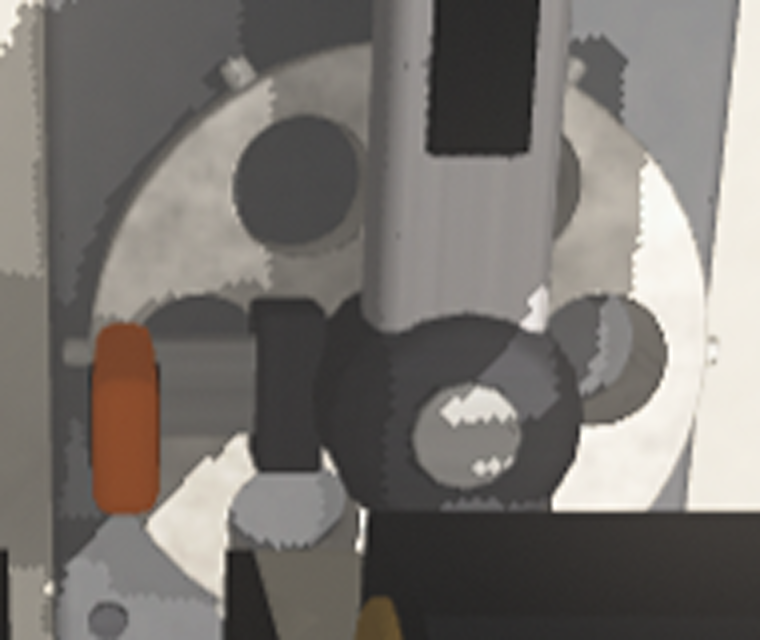

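Handle centre in the stand frame reads (+2.5, 59.5), so I shift the stand estimate by part of that, then descend and grip.

```bash
cat >>h.py <<'E'
ST=ST+(rz(SY)@np.array([1.5,-1.8,0]))[:2]
E
python3 - <<'E'
from h import *
bot.move_gripper(23.5)
p,o=latch_pose(0,0,0)
q=p.copy(); q[2]=118; bot.line_to(q,200,o); rep("pre")
q[2]=95; bot.line_to(q,60); s=rep("95"); 
if np.abs(s["contact_force"]).max()<5:
    q=p.copy(); bot.line_to(q,40); s=rep("at")
    if np.abs(s["contact_force"]).max()<6:
        bot.move_gripper(8,45); bot.pause(.15); s=rep("closed"); print("stand-frame F",rz(-SY)@s["contact_force"])
E
```

```text
pre t13.18 p [ 540.9295 -228.241   118.3359] F [0.0145 0.0471 0.9801] M [-0.0475  0.0869  0.0239] w23.4
95 t13.71 p [ 540.5868 -228.031    94.7966] F [ 0.1777  0.8019 -0.3368] M [-0.0473  0.1076  0.03  ] w23.6
at t14.33 p [ 540.7201 -228.0395   75.8724] F [ 0.1464 -0.3329  0.7954] M [-0.0419  0.1214  0.054 ] w23.9
closed t14.86 p [ 540.9147 -228.0281   76.2156] F [ 0.0202 -0.3467  1.5458] M [0.0592 0.012  0.1143] w11.6
stand-frame F [ 0.2765 -0.2101  1.5458]
```

```bash
python3 - <<'E'
from h import *
for pl in (2,5,9,12,13.5):
    p,o=latch_pose(pl,0,0); bot.line_to(p,25); bot.pause(.1); s=rep(pl); f=rz(-SY)@s["contact_force"]; print("  Fst",f)
    if f[1]<-14: break
E
```

```text
2 t15.21 p [ 541.9262 -227.0856   76.0942] F [-2.0083 -3.6615  3.2875] M [-1.7297  1.0202  0.142 ] w12.1
  Fst [ 1.4763 -3.9065  3.2875]
5 t15.57 p [ 544.161  -225.1473   76.0932] F [-2.6335 -4.9024  3.9275] M [-2.0706  1.2518  0.124 ] w12.0
  Fst [ 2.0127 -5.1883  3.9275]
9 t15.98 p [ 546.9348 -222.741    76.0959] F [-3.4845 -6.8561  3.8994] M [-2.5137  1.4442  0.1847] w12.0
  Fst [ 2.9437 -7.105   3.8994]
12 t16.35 p [ 548.9901 -220.9639   76.0499] F [-4.6001 -5.7083  3.1368] M [-2.7966  1.648   0.1784] w11.8
  Fst [ 1.3463 -7.2065  3.1368]
13.5 t16.70 p [ 550.0015 -220.0637   76.0524] F [-5.0719 -7.3314  4.5096] M [-2.9543  1.6637  0.191 ] w12.3
  Fst [ 2.2728 -8.6202  4.5096]
```

The force follows the spring (about 8.6 N) and the measured pull is about 12 mm, which is beyond the release point. Lifting along the arc.

```bash
python3 - <<'E'
from h import *
for a in (.02,.04,.07):
    p,o=latch_pose(13.5,a,0); bot.line_to(p,40,o); s=rep(a); f=rz(-SY)@s["contact_force"]; print("  Fst",f)
    if np.linalg.norm(f)>30: print("STOP"); break
else:
  for a in (.14,.22):
    p,o=latch_pose(13.5,a,0); bot.line_to(p,60,o); s=rep(a); f=rz(-SY)@s["contact_force"]; print("  Fst",f)
    if np.linalg.norm(f)>30: print("STOP"); break
E
```

```text
0.02 t16.95 p [ 549.8036 -219.9792   78.9407] F [-3.5407 -8.9927 -0.3146] M [-3.3712  1.2141  0.2264] w11.8
  Fst [ 4.5305 -8.5369 -0.3146]
0.04 t17.20 p [ 549.7276 -219.9458   82.3003] F [-3.8654 -8.8967 -0.6508] M [-3.3537  1.1907  0.377 ] w11.8
  Fst [ 4.2465 -8.7213 -0.6508]
0.07 t17.48 p [ 549.6474 -219.9648   87.3438] F [-4.5227 -8.6548 -0.3869] M [-3.3161  1.2046  0.3979] w11.8
  Fst [ 3.6354 -9.0634 -0.3869]
0.14 t17.82 p [ 549.9097 -220.4684   99.1169] F [-5.4841 -7.0752 -0.1106] M [-3.1635  1.2956  0.573 ] w11.7
  Fst [ 1.8102 -8.7668 -0.1106]
0.22 t18.20 p [ 550.8773 -221.7055  112.5506] F [-5.7996 -6.8982 -0.7403] M [-3.1635  1.2457  0.8103] w11.9
  Fst [ 1.4706 -8.8914 -0.7403]
```

```bash
python3 - <<'E'
from h import *
import cv2
for a in (.3,.366):
    p,o=latch_pose(13.5,a,0); bot.line_to(p,50,o); s=rep(a); f=rz(-SY)@s["contact_force"]; print("  Fst",f)
bot.pause(.5); rep("hold")
for n in ("side","top","wrist"):
    im=bot.camera(n); cv2.imwrite(f"pics/f_{n}.png",im[:,:,::-1])
    if n=="side": cv2.imwrite("pics/f_side2.png",cv2.resize(im[100:280,300:480,::-1],None,fx=3.3,fy=3.3,interpolation=cv2.INTER_CUBIC))
E
```

```text
0.3 t18.62 p [ 552.6368 -223.7564  125.9013] F [-5.4468 -6.0616  1.1006] M [-3.17    1.1309  1.0876] w11.5
  Fst [ 1.0643 -8.0795  1.1006]
0.366 t19.00 p [ 554.5667 -226.0503  136.6978] F [-6.9494 -5.8448  0.3171] M [-3.1009  1.0626  1.2488] w12.0
  Fst [-0.0774 -9.0802  0.3171]
hold t19.50 p [ 554.6582 -225.9584  136.8074] F [-5.226  -7.5505 -0.9118] M [-3.3758  0.7968  1.2552] w11.9
```

View pics/f_side2.png

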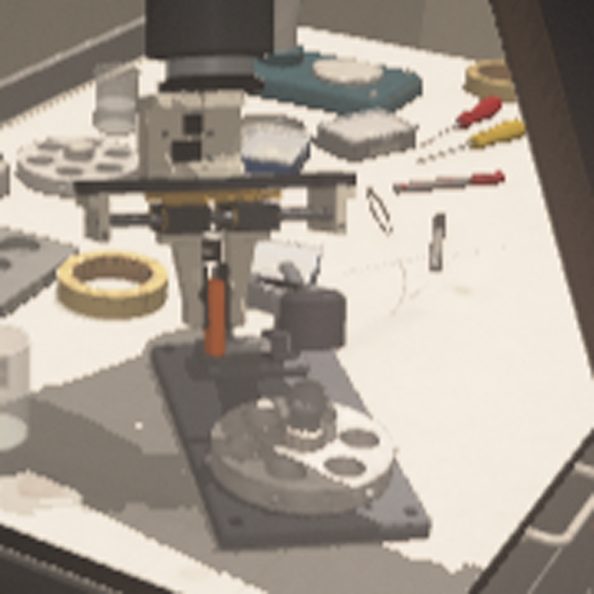

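View pics/f_top.png

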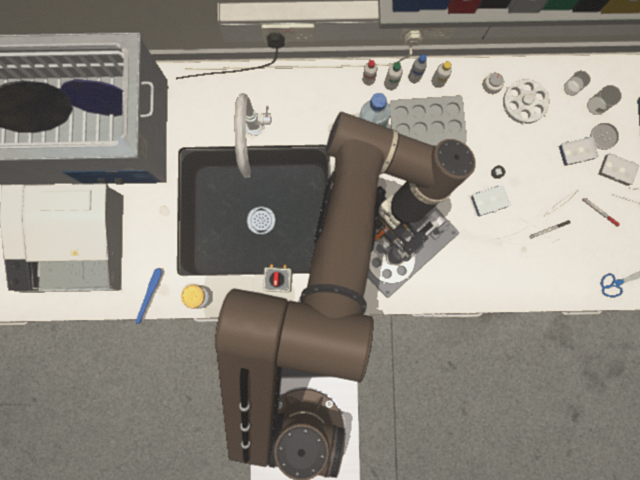

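View pics/f_wrist.png

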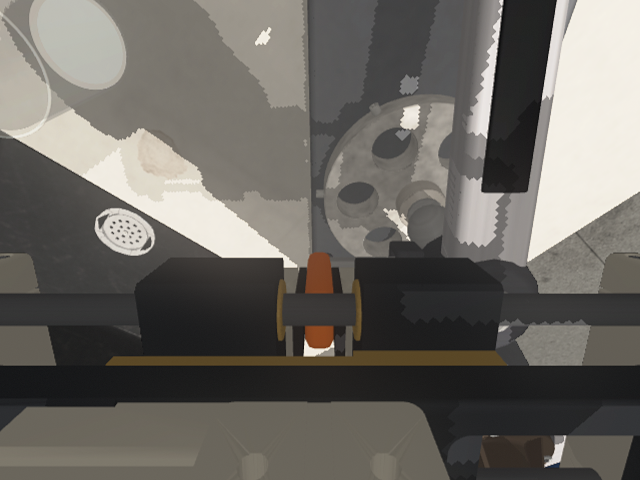

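View pics/f_side.png

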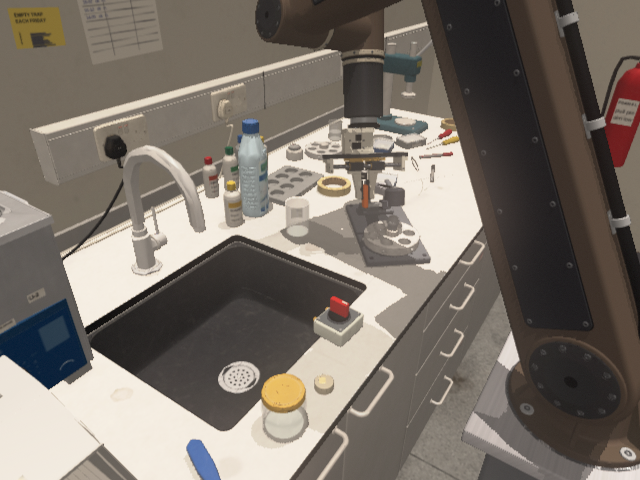

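```bash
python3 - <<'E'
from h import *
import cv2
c=bot.get_calibration("side")
im=cv2.imread("pics/f_side.png"); k=8;x0,y0=355,160
z=cv2.resize(im[y0:y0+60,x0:x0+65],None,fx=k,fy=k,interpolation=cv2.INTER_CUBIC)
for a,col in ((.30,(255,0,0)),(.366,(0,255,0)),(.43,(0,0,255))):
    h=np.array([170,0,86.])
    R=Ro.from_rotvec([0,a,0])
    th=np.linspace(0,2*np.pi,60)
    P=np.array([st2w(h+R.apply([-170+24*np.cos(t),24*np.sin(t),14])) for t in th]); u=proj(c,P)
    cv2.polylines(z,[np.int32((u-[x0,y0]+.5)*k)],True,col,1)
cv2.imwrite("pics/g.png",z)
a=cv2.imread("pics/a_side.png"); 
for n,(x,y,w,h) in dict(jar=(255,370,55,70),mount=(310,370,26,25),beaker=(280,190,35,50),knob=(310,290,55,55)).items():
    print(n,np.abs(a[y:y+h,x:x+w].astype(int)-im[y:y+h,x:x+w]).mean(), cv2.phaseCorrelate(np.float32(cv2.cvtColor(a[y:y+h,x:x+w],6)),np.float32(cv2.cvtColor(im[y:y+h,x:x+w],6))))
E
```

```text
jar 3.5724675324675323 ((0.028652166611671248, 0.035724383469705856), 0.9811561262166059)
mount 18.592820512820513 ((0.610719481597906, 0.6502711641391787), 0.9518529517562301)
beaker 18.332571428571427 ((-0.2114644424067933, 0.2192245016934251), 0.4487401421864827)
knob 8.847162534435261 ((-0.0005283235186190893, 0.007263736871902182), 0.9580973429812325)
```

View pics/g.png

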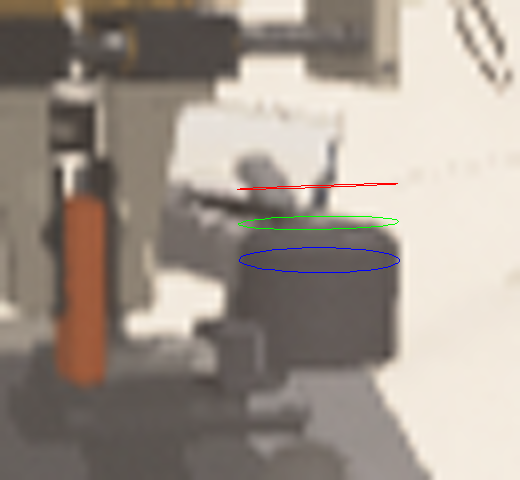

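The overlay at 0.366 rad sits on the socket's top, and the bystanders haven't moved. Handing in.

```bash
python3 - <<'E'
from h import *
rep("final"); bot.close_job()
E
```

```text
final t19.65 p [ 554.6799 -225.9464  136.8384] F [-4.2427 -5.654  -0.9171] M [-3.4155  0.9033  1.2732] w12.1
the job is handed in; nothing more can be done
```

The job is done and handed in at about 19.7 s of the 48 s allowed.

- **Vent:** I turned the knob clockwise until the torque rose from 0.1 to 0.5 N m at its stop, then let go. The wrist picture afterwards showed the bar back in line with the valve box.
- **Arm:** I pulled the latch out by about 12 mm, with the spring force reading about 9 N, and lifted the arm. The robot is still gripping the handle there, at about 0.36 rad (21 degrees). From the tool's rise the socket is about 59–60 mm up, and the side picture agrees.
- **Bystanders:** The jar showed no shift in the side pictures. The mount (0.6 px) and beaker (0.2 px) matched less cleanly, which I put down to the arm's shadow; they look unmoved to the eye.
- **Disagreement:** The top and wrist cameras differed by about 2–3 mm, so I used values in between. The grasp forces stayed small: up to about 7 N on the knob, and mainly the latch spring's own pull on the handle.

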